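Emboss a gift-box lid in the bench press

TASK

Emboss the wooden gift-box lid that lies in the bench press: first slide it along the bed, between the two guides, until its far end sits against the end stop. Then push the press's black palm knob all the way down, until the die bears firmly on the lid, and let the plunger spring back up with the lid still against the stop. Do not work the press before the lid is home, and leave the other things on the bench where they are.

Things in the scene. Friction and masses are not known exactly. Their poses are not given: they have to be found in the camera images.
- press: Fixed grey bench press. Origin: on the bench under the plunger's axis; x runs along the bed from its open end (robot's side) to the end stop, z up. Bed x = -220 to 110 mm, 150 mm wide, top 20 mm above the bench. Two guides along it, 14 mm high, 106 mm apart. Behind the stop (x = 65 to 105 mm) a column 50 mm wide carries an arm to the plunger, 104 to 140 mm above the bench
- stop_face (a point): Middle of the steel end stop's face, 29 mm above the bench, at x = 40 mm of the press; the stop crosses the bed and rises 25 mm above it. The middle of the lid's far end comes to rest here
- plunger (a joint): How far the plunger is pressed down, m: 0 = up (where its spring returns it). The die meets an 18 mm lid at 0.030; without a lid under it it could go to 0.034. The spring needs about 2 N to start and 10 N at 0.030; a further 5 to 10 N makes the die bear firmly
- knob_top (a point): The middle of the flat top of the black mushroom palm knob on the plunger (60 mm in diameter, flat part 48 mm, 22 mm high); 205 mm above the bench when the plunger is up. It moves with the plunger; pressed straight down
- die (a point): The round brass die at the foot of the plunger, 44 mm in diameter and 20 mm high. This point: the middle of its lower face, 68 mm above the bench (30 mm over the lid) when the plunger is up
- lid: The loose lid: a plain light wooden board 180 mm long (x), 100 mm wide, 18 mm thick, 0.16 kg, with a thin dark groove across its top near the end on the robot's side. Origin: the middle of its underside. It lies on the bed between the guides (3 mm play each side), 40 to 70 mm short of the stop; once home its near end is 140 mm before the plunger's axis
- lid_near (a point): The middle of the lid's near end (robot's side), half-way up its thickness: the place to push
- lid_far (a point): The middle of the lid's far end, half-way up its thickness
- gift_box: Bystander: the open wooden box, 190 x 110 x 75 mm high, beside the press. Origin: the middle of its underside
- sake_bottle: Bystander: a standing black bottle, 66 mm in diameter, 200 mm high, beside the press. Origin: the middle of its underside
- tape_roll: Bystander: a roll of tape lying flat, 96 mm in diameter, 50 mm high, beside the bed's open end. Origin: the middle of its underside
Not all that is in view belongs to the job. Of the things like the lid, leave any that is red; of the rest the larger one is meant.

How it is judged:
By the outcome, as a careful person would: the job done as asked, in the order asked, and still so for the second after the job is handed in, with the robot touching nothing.
It also fails if it takes over 51 s, if anything falls off the work surface, if the arm or the gripper's body presses on something with over 40 N, if the wrist force passes 120 N, or if a joint passes its speed limit or range.

ROBOT

A 6-joint arm with a two-finger parallel gripper is mounted at the origin on the work surface. World frame = base frame: x ahead of the robot, y to its left, z up, the work surface at z = 0. Lengths are in m, angles in degrees, forces in N, time in s.
With the tool pointing down it reaches from about 0.4 to 0.825 m from the base axis. Payload 7 kg.
Tool frame: the origin (TCP) lies between the finger pads; the fingertips stand 22 mm ahead of it and the grasp point (between the pads) lies 3 mm ahead of it; z points along the fingers, y is the line along which they close (so a half turn about z gives the same grasp; the last joint's range is limited). The gripper opens to 88 mm and grips with 3 to 60 N. Pads are 19 mm wide; open, the fingers measure 130 mm over their backs; the gripper's body (78 mm by 193 mm) begins 47 mm behind the grasp point.
Start: joints at [-52.535, 20.546, 0.682, 0, -70.136, -16.507], TCP at [0.241, -0.63, 0.249] pointing down, gripper open.
Joint ranges: [-176.03, 176.03], [-82.01, 121.73], [-58.28, 71.71], [-173.87, 95.51], [-174.79, -0.11], [-173.66, 173.66]. Speed limits (degrees/s): [136.94, 136.94, 172.46, 180, 180, 180].

INTERFACE

Orientations are given as [roll, pitch, yaw] about the fixed x, y, z axes, in that order (R = Rz(yaw) Ry(pitch) Rx(roll)).
In Python, from plant import ctrl gives the robot as it stands.
- The arm moves only by the tool apply_moves, never from a script. Its argument "targets" is a list of rows, each an object with "travel": the shift along the tool's x, y, z in mm, a list of three; "roll": the turn about the tool's z in degrees; "jaw": the finger opening in mm, from 0 to 87.6. In form: [{"travel": [tx, ty, tz], "roll": roll, "jaw": jaw}, ...]. A call has 1 to 10 rows; each row shifts and turns the commanded pose from where the row before left it, along the tool's axes as they then stand; what a row does not reach is not made up. A row lasts 1/10 s, in which the tool goes at most 50 mm and 8.59 degrees, less where a joint would pass 70% of its speed; a pose out of reach is approached as far as the arm can. A call with a gripper value outside its range is refused whole. The fingers move at their own pace and stop on an object; the grip force is fixed at half the most. Time passes only in rows, so rows that do not move let the fingers close. It gives the time, the measured TCP pose, the force, the opening and the grip force at its end, in the units of the state.
- ctrl.get_obs(): the state, without advancing time (a new reading comes with each control period).
- ctrl.snapshot(name): name is "side" or "top" or "wrist"; returns the picture (400x640x3 uint8, red, green, blue); there is no depth.
- ctrl.calibration(name): a dict with "K" (3x3 intrinsics, pixels), "dist_coeffs" ([k1, k2, p1, p2, k3] as OpenCV has them; the pictures are not rectified), "extrinsics" (4x4, takes a point from camera to world coordinates); the wrist camera has in their place "hand_eye" (4x4, takes a point from camera to tool coordinates, whose origin is the TCP and whose axes are the flange's). Camera axes: x right, y down, z forward; pixel columns grow to the right and rows downward; lengths in m; the calibration is good to about 2 mm. A picture is of the moment at which its call begins: read the wrist's pose just before it. calibration takes no time and is no camera call.
- ctrl.close_job(): hands the job in; it is judged then, once.
The state is a dict: "clock": time; "joint_pos": joint angles; "qvel": joint speeds; "tau": joint torques, N m; "tool_pos": TCP position; "orientation": TCP orientation; "force": force on the tool from outside, world axes, zero at the start; "moment": the same for the moment, N m; "opening": finger opening in m; "gripper_force": force on a finger pad.
Only numpy, scipy, OpenCV 4.12 (cv2) and the standard library are available. Lean on these libraries where they do the work, as an engineer would, in place of code of your own. Each camera call takes 0.05 s, during which the arm holds its last target. There are 200 camera calls.

## Working session

There is one attempt and no reset: what is moved stays moved. The work goes in short steps, Python scripts to look and compute and a tool call to move; the robot and the scene stay as the last step left them, time stands still between calls to the robot, and variables do not carry over. Pictures are saved under pics/ and viewed, at most 10 in all, crops included, and the job is handed in when it is done.

Besides the shell and the picture viewer there is one more tool, called after "Emit:" by a JSON object that holds its "method" and its "body", one argument or row to a line. apply_moves: Moves the arm, as the interface text tells. Its arguments: {"type":"object","properties":{"targets":{"type":"array","items":{"type":"object","properties":{"travel":{"type":"array","items":{"type":"number"}},"roll":{"type":"number"},"jaw":{"type":"number"}}}}},"required":["targets"]}

```bash
mkdir -p pics
python3 - <<'E'
from plant import ctrl
import cv2,numpy as np
o=ctrl.get_obs(); print(o["clock"],o["tool_pos"],o["orientation"],o["opening"],o["force"])
for n in("top","side"):
    im=ctrl.snapshot(n); cv2.imwrite(f"pics/{n}0.png",im[:,:,::-1])
    c=ctrl.calibration(n); print(n,np.round(c["K"],1).tolist(),c["dist_coeffs"],np.round(c["extrinsics"],3).tolist())
E
```

```text
0.0 [ 0.24126637 -0.62991417  0.24763518] [ 1.79906301e+02 -7.64604906e-03 -1.59046858e+02] 0.08812247045777226 [-0.94720943  0.38462504 -0.21991351]
top [[365.0, 0.0, 313.3], [0.0, 365.0, 205.1], [0.0, 0.0, 1.0]] [-0.06623142  0.          0.          0.          0.        ] [[0.113, -0.972, 0.204, 0.434], [-0.994, -0.11, 0.023, 0.04], [0.0, -0.206, -0.979, 1.09], [0.0, 0.0, 0.0, 1.0]]
side [[497.4, 0.0, 317.4], [0.0, 497.4, 204.0], [0.0, 0.0, 1.0]] [-0.06837471  0.          0.          0.          0.        ] [[-1.0, -0.009, 0.001, 0.595], [-0.006, 0.567, -0.824, 0.943], [0.007, -0.824, -0.567, 0.751], [0.0, 0.0, 0.0, 1.0]]
```

View pics/top0.png

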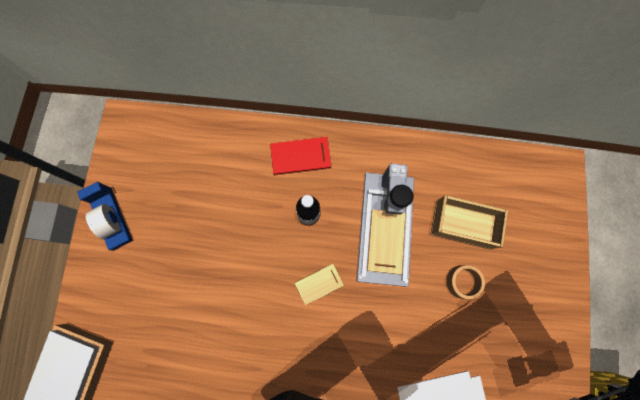

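View pics/side0.png

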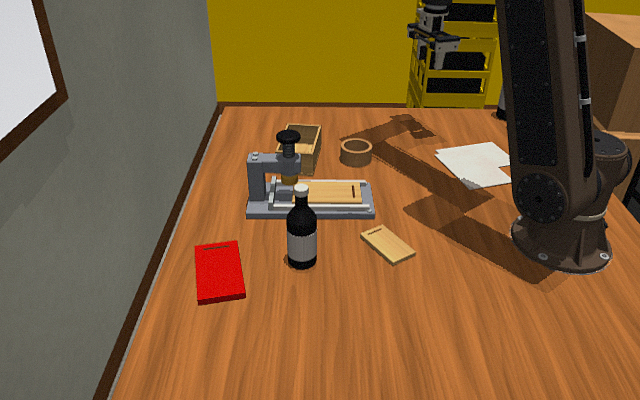

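Lid-like things in the top view: a red board at (300,155), which must be left; a small wooden board at (319,285); and a larger wooden board in the press bed at (386,242) with its groove at (385,265). The one in the press fits: it is wooden, not red, the larger of the two, and lies between the guides. An enlarged crop will confirm this.

```bash
cat > h.py <<'E'
import cv2,numpy as np
from plant import ctrl
def ray(n,px):
    c=ctrl.calibration(n);E=np.array(c["extrinsics"])
    p=cv2.undistortPoints(np.array(px,float).reshape(-1,1,2),np.array(c["K"]),np.array(c["dist_coeffs"])).reshape(-1,2)
    d=np.c_[p,np.ones(len(p))]@E[:3,:3].T
    return E[:3,3],d
def plane(n,px,z):
    o,d=ray(n,px); return o+d*((z-o[2])/d[:,2:])
def proj(n,P):
    c=ctrl.calibration(n);E=np.linalg.inv(np.array(c["extrinsics"]))
    return cv2.projectPoints(np.array(P,float).reshape(-1,1,3),cv2.Rodrigues(E[:3,:3])[0],E[:3,3],np.array(c["K"]),np.array(c["dist_coeffs"]))[0].reshape(-1,2)
E
python3 - <<'E'
from h import *
im=cv2.imread("pics/top0.png")
cv2.imwrite("pics/crop1.png",cv2.resize(im[160:295,345:425],None,fx=4.4,fy=4.4,interpolation=cv2.INTER_CUBIC))
hsv=cv2.cvtColor(im,cv2.COLOR_BGR2HSV)
roi=np.zeros(im.shape[:2],np.uint8); roi[160:295,345:428]=255
def big(m):
    cs=cv2.findContours(m&roi,cv2.RETR_EXTERNAL,cv2.CHAIN_APPROX_NONE)[0]; return max(cs,key=cv2.contourArea)
g=cv2.inRange(hsv,(0,0,60),(179,70,255)); g=cv2.morphologyEx(g,cv2.MORPH_OPEN,np.ones((2,2)))
bed=big(g); r=cv2.boxPoints(cv2.minAreaRect(bed)); P=plane("top",r,0.02); print("bed",r.tolist(),P.round(4).tolist(),[np.linalg.norm(P[i]-P[i-1]).round(4) for i in range(4)])
w=cv2.inRange(hsv,(15,60,120),(35,200,255)); L=big(cv2.morphologyEx(w,cv2.MORPH_CLOSE,np.ones((5,5)))); r=cv2.boxPoints(cv2.minAreaRect(L)); P=plane("top",r,0.038); print("lid",r.tolist(),P.round(4).tolist(),[np.linalg.norm(P[i]-P[i-1]).round(4) for i in range(4)])
k=cv2.inRange(hsv,(0,0,0),(179,255,50)); k[215:]=0; K=big(k); (c,rad)=cv2.minEnclosingCircle(K); print("knob",c,rad,plane("top",[c],0.195))
E
```

```text
bed [[357.14117431640625, 283.1647033691406], [365.5999755859375, 173.20001220703125], [417.21759033203125, 177.17059326171875], [408.7587890625, 287.1352844238281]] [[0.4433, -0.086, 0.02], [0.7742, -0.0824, 0.02], [0.7799, -0.2411, 0.02], [0.4481, -0.2354, 0.02]] [np.float64(0.1495), np.float64(0.3309), np.float64(0.1588), np.float64(0.3318)]
lid [[366.3764953613281, 271.1058654785156], [371.1412048339844, 209.16470336914062], [406.4706115722656, 211.88235473632812], [401.7059020996094, 273.8235168457031]] [[0.4796, -0.107, 0.038], [0.6604, -0.1057, 0.038], [0.6641, -0.2102, 0.038], [0.4829, -0.2081, 0.038]] [np.float64(0.1012), np.float64(0.1808), np.float64(0.1046), np.float64(0.1811)]
knob (399.5816345214844, 195.5102081298828) 12.669629096984863 [[ 0.66982019 -0.15291791  0.195     ]]
```

View pics/crop1.png

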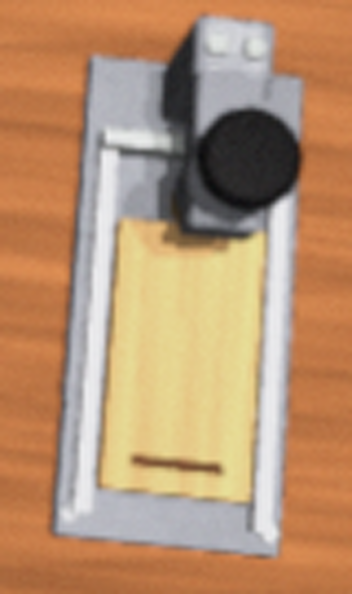

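The crop confirms it: a plain light wooden board with the dark groove at its near end (crop y≈465), between the guides and short of the stop (crop y≈140). I read the corners from it and check them with the side view.

Run:
```python
from h import *
f=lambda a:np.array(a)/4.4+[345,160]-0.4
L=plane("top",f([(98,487),(250,502),(118,218),(268,228)]),.038); B=plane("top",f([(55,533),(278,556),(90,55),(302,75)]),.02)
for n,P in(("lid",L),("bed",B)):
    nm=(P[0]+P[1])/2; fm=(P[2]+P[3])/2; d=fm-nm
    print(n,P[:,:2].round(4).tolist(),"near",nm.round(4),"far",fm.round(4),"len",np.linalg.norm(d),"yaw",np.degrees(np.arctan2(d[1],d[0])),"yaw near",np.degrees(np.arctan2((P[0]-P[1])[1],(P[0]-P[1])[0]))-90)
im=cv2.imread("pics/side0.png"); hsv=cv2.cvtColor(im,cv2.COLOR_BGR2HSV)
k=cv2.inRange(hsv,(0,0,0),(179,255,50)); m=np.zeros_like(k); m[122:146,270:308]=k[122:146,270:308]
c=max(cv2.findContours(m,0,1)[0],key=cv2.contourArea); print(cv2.boundingRect(c))
x,y,w,h=cv2.boundingRect(c)
# knob triangulation: top-view circle centre and side-view box centre
o1,d1=ray("top",[(399.6,195.5)]); o2,d2=ray("side",[(x+w/2-.5,y+h/2-.5)])
A=np.c_[d1[0],-d2[0]]; s=np.linalg.lstsq(A,o2-o1,rcond=None)[0]; print(o1+d1[0]*s[0],o2+d2[0]*s[1])
```

```text
lid [[0.4821, -0.1082], [0.4832, -0.2073], [0.6606, -0.1065], [0.6651, -0.2073]] near [ 0.4827 -0.1578  0.038 ] far [ 0.6628 -0.1569  0.038 ] len 0.18018237774893642 yaw 0.2655542572481037 yaw near 0.6508625591453949
bed [[0.4501, -0.0853], [0.4511, -0.2324], [0.7775, -0.0804], [0.7801, -0.2288]] near [ 0.4506 -0.1588  0.02  ] far [ 0.7788 -0.1546  0.02  ] len 0.32817607860527687 yaw 0.736334604070043 yaw near 0.38955826793745985
(276, 129, 25, 17)
[ 0.66980904 -0.15292762  0.19516286] [ 0.67004209 -0.1529448   0.19522806]
```

The measurements agree: lid 180 mm long, bed 328 mm long (330 expected), knob at (0.670, -0.153), yaw about 0.7°. The lid is about 47 mm short of home. I'll turn the tool square to the press, close the jaw, and go behind the lid's near end.

Emit:
{"method": "apply_moves", "body": {
  "targets": [
    {"travel": [0, 0, 0], "roll": 8, "jaw": 0},
    {"travel": [0, 0, 0], "roll": 8, "jaw": 0},
    {"travel": [0, 0, 0], "roll": 4.3, "jaw": 0},
    {"travel": [-18, 39, 0], "roll": 0, "jaw": 0},
    {"travel": [-18, 39, 0], "roll": 0, "jaw": 0},
    {"travel": [-18, 39, 0], "roll": 0, "jaw": 0},
    {"travel": [-18, 39, 0], "roll": 0, "jaw": 0},
    {"travel": [-18, 39, 0], "roll": 0, "jaw": 0},
    {"travel": [-18, 39, 0], "roll": 0, "jaw": 0},
    {"travel": [-18, 39, 0], "roll": 0, "jaw": 0}
  ]
}}

```text
clock: 1.1
tool_pos: [0.3645, -0.3542, 0.2484]
orientation: [180.0, -0.0, -179.4]
force: [0.7, -0.3, 0.2]
opening: 0.0131
gripper_force: 0.0
```

Emit:
{"method": "apply_moves", "body": {
  "targets": [
    {"travel": [-18, 39, 0], "roll": 0, "jaw": 0},
    {"travel": [-18, 39, 0], "roll": 0, "jaw": 0},
    {"travel": [-18, 39, 0], "roll": 0, "jaw": 0},
    {"travel": [-18, 39, 0], "roll": 0, "jaw": 0},
    {"travel": [-18, 39, 0], "roll": 0, "jaw": 0},
    {"travel": [0, 0, 40], "roll": 0, "jaw": 0},
    {"travel": [0, 0, 40], "roll": 0, "jaw": 0},
    {"travel": [0, 0, 0], "roll": 0, "jaw": 0},
    {"travel": [0, 0, 0], "roll": 0, "jaw": 0}
  ]
}}

```text
clock: 2.0
tool_pos: [0.4519, -0.1602, 0.169]
orientation: [-180.0, -0.1, -179.3]
force: [0.2, -0.4, 0.0]
opening: 0.0008
gripper_force: 0.0
```

Emit:
{"method": "apply_moves", "body": {
  "targets": [
    {"travel": [0, 2, 40], "roll": 0, "jaw": 0},
    {"travel": [0, 0, 40], "roll": 0, "jaw": 0},
    {"travel": [0, 0, 25], "roll": 0, "jaw": 0},
    {"travel": [0, 0, 14], "roll": 0, "jaw": 0},
    {"travel": [0, 0, 0], "roll": 0, "jaw": 0},
    {"travel": [0, 0, 0], "roll": 0, "jaw": 0}
  ]
}}

```text
clock: 2.6
tool_pos: [0.4535, -0.1582, 0.0512]
orientation: [-180.0, 0.1, -179.3]
force: [-0.5, 0.2, 0.5]
opening: 0.0003
gripper_force: 0.0
```

Run:
```python
from h import *
im=ctrl.snapshot("side")[:,:,::-1]; cv2.imwrite("pics/side1.png",cv2.resize(im[100:260,220:420],None,fx=3,fy=3,interpolation=cv2.INTER_CUBIC))
print(ctrl.get_obs()["tool_pos"],ctrl.get_obs()["force"])
```

```text
[ 0.45360541 -0.15813396  0.0514193 ] [0.05678376 0.895057   0.12849505]
```

View pics/side1.png

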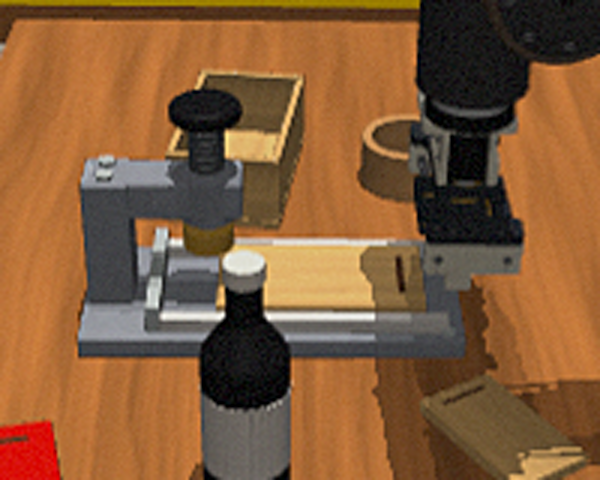

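The picture shows the closed fingers over the bed's near end (crop ≈(440,270)), just short of the lid's near end, with a clear way along the bed. Tips are about mid-thickness, so I push.

Emit:
{"method": "apply_moves", "body": {
  "targets": [
    {"travel": [-6, 0, 2], "roll": 0, "jaw": 0},
    {"travel": [-6, 0, 0], "roll": 0, "jaw": 0},
    {"travel": [-6, 0, 0], "roll": 0, "jaw": 0},
    {"travel": [-6, 0, 0], "roll": 0, "jaw": 0},
    {"travel": [-6, 0, 0], "roll": 0, "jaw": 0},
    {"travel": [-6, 0, 0], "roll": 0, "jaw": 0},
    {"travel": [-6, 0, 0], "roll": 0, "jaw": 0},
    {"travel": [-6, 0, 0], "roll": 0, "jaw": 0},
    {"travel": [-6, 0, 0], "roll": 0, "jaw": 0},
    {"travel": [-4, 0, 0], "roll": 0, "jaw": 0}
  ]
}}

```text
clock: 3.65
tool_pos: [0.5108, -0.1572, 0.0475]
orientation: [-180.0, 0.0, -179.3]
force: [-1.9, 0.3, 1.6]
opening: 0.0004
gripper_force: 1.0
```

Emit:
{"method": "apply_moves", "body": {
  "targets": [
    {"travel": [-2, 0, 0], "roll": 0, "jaw": 0},
    {"travel": [-2, 0, 0], "roll": 0, "jaw": 0},
    {"travel": [-1, 0, 0], "roll": 0, "jaw": 0},
    {"travel": [0, 0, 0], "roll": 0, "jaw": 0}
  ]
}}

```text
clock: 4.05
tool_pos: [0.5153, -0.1571, 0.0476]
orientation: [180.0, 0.0, -179.3]
force: [-0.2, -0.0, -0.9]
opening: 0.0005
gripper_force: 0.2
```

Now gentle 1 mm steps until the stop is felt.

Emit:
{"method": "apply_moves", "body": {
  "targets": [
    {"travel": [-1, 0, 0], "roll": 0, "jaw": 0},
    {"travel": [-1, 0, 0], "roll": 0, "jaw": 0},
    {"travel": [-1, 0, 0], "roll": 0, "jaw": 0},
    {"travel": [0, 0, 0], "roll": 0, "jaw": 0}
  ]
}}

```text
clock: 4.45
tool_pos: [0.5182, -0.1571, 0.0476]
orientation: [-180.0, 0.0, -179.3]
force: [-1.4, -1.0, 0.0]
opening: 0.0007
gripper_force: 0.6
```

Emit:
{"method": "apply_moves", "body": {
  "targets": [
    {"travel": [-1, 0, 0], "roll": 0, "jaw": 0},
    {"travel": [-1, 0, 0], "roll": 0, "jaw": 0},
    {"travel": [0, 0, 0], "roll": 0, "jaw": 0}
  ]
}}

```text
clock: 4.75
tool_pos: [0.5189, -0.1571, 0.0474]
orientation: [180.0, -0.1, -179.4]
force: [-6.3, 0.5, 4.1]
opening: 0.0003
gripper_force: 2.5
```

Emit:
{"method": "apply_moves", "body": {
  "targets": [
    {"travel": [-1, 0, 0], "roll": 0, "jaw": 0},
    {"travel": [-1, 0, 0], "roll": 0, "jaw": 0},
    {"travel": [0, 0, 0], "roll": 0, "jaw": 0},
    {"travel": [0, 0, 0], "roll": 0, "jaw": 0}
  ]
}}

```text
clock: 5.15
tool_pos: [0.519, -0.1572, 0.0471]
orientation: [180.0, -0.3, -179.4]
force: [-10.1, 1.1, 6.6]
opening: 0.0006
gripper_force: 4.8
```

Force builds with no further travel at x=0.519, about where the stop was expected. I back off, rise and check.

Emit:
{"method": "apply_moves", "body": {
  "targets": [
    {"travel": [4, 0, 0], "roll": 0, "jaw": 0},
    {"travel": [8, 0, 0], "roll": 0, "jaw": 0},
    {"travel": [12, 0, 0], "roll": 0, "jaw": 0},
    {"travel": [10, 0, -20], "roll": 0, "jaw": 0},
    {"travel": [0, 0, -45], "roll": 0, "jaw": 0},
    {"travel": [0, 0, -45], "roll": 0, "jaw": 0},
    {"travel": [0, 0, -45], "roll": 0, "jaw": 0},
    {"travel": [0, 0, -45], "roll": 0, "jaw": 0},
    {"travel": [0, 0, -20], "roll": 0, "jaw": 0},
    {"travel": [0, 0, 0], "roll": 0, "jaw": 0}
  ]
}}

```text
clock: 6.15
tool_pos: [0.4891, -0.1576, 0.2714]
orientation: [-180.0, 0.4, -179.3]
force: [0.1, -0.7, -0.7]
opening: 0.0002
gripper_force: 0.0
```

Run:
```python
from h import *
print(ctrl.get_obs()["tool_pos"])
a=ctrl.snapshot("side")[:,:,::-1]; b=ctrl.snapshot("top")[:,:,::-1]
cv2.imwrite("pics/chk.png",np.hstack([cv2.resize(a[110:230,235:385],None,fx=3.2,fy=3.2,interpolation=2),cv2.resize(b[160:295,345:428],(300,384),interpolation=2)]))
```

```text
[ 0.4891166  -0.15759367  0.27139355]
```

View pics/chk.png

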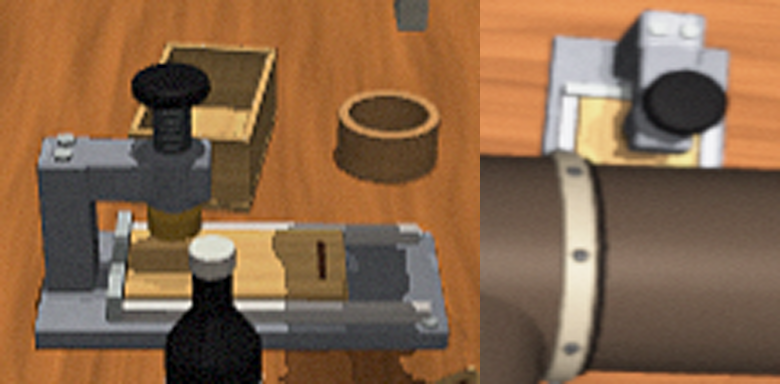

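The side view shows the lid's far end against the stop (crop ≈(122,270)), and the top view shows no gap below the stop bar (≈(590,95)). Bystanders are unmoved. Now I go over the knob at (0.6695, -0.154).

Emit:
{"method": "apply_moves", "body": {
  "targets": [
    {"travel": [-36, 0, 0], "roll": 0, "jaw": 0},
    {"travel": [-36, 1.5, 0], "roll": 0, "jaw": 0},
    {"travel": [-36, 0, 0], "roll": 0, "jaw": 0},
    {"travel": [-36, 0, 0], "roll": 0, "jaw": 0},
    {"travel": [-36.5, 0, 0], "roll": 0, "jaw": 0},
    {"travel": [0, 0, 20], "roll": 0, "jaw": 0},
    {"travel": [0, 0, 15], "roll": 0, "jaw": 0},
    {"travel": [0, 0, 0], "roll": 0, "jaw": 0},
    {"travel": [0, 0, 0], "roll": 0, "jaw": 0}
  ]
}}

```text
clock: 7.15
tool_pos: [0.6679, -0.1539, 0.2315]
orientation: [-180.0, -0.1, -179.3]
force: [0.1, 0.6, 0.5]
opening: 0.0004
gripper_force: 0.0
```

Run:
```python
from h import *
print(ctrl.get_obs()["tool_pos"])
a=ctrl.snapshot("side")[:,:,::-1]
cv2.imwrite("pics/chk2.png",cv2.resize(a[60:220,230:390],None,fx=3.5,fy=3.5,interpolation=2))
```

```text
[ 0.66788665 -0.15393695  0.23150258]
```

View pics/chk2.png

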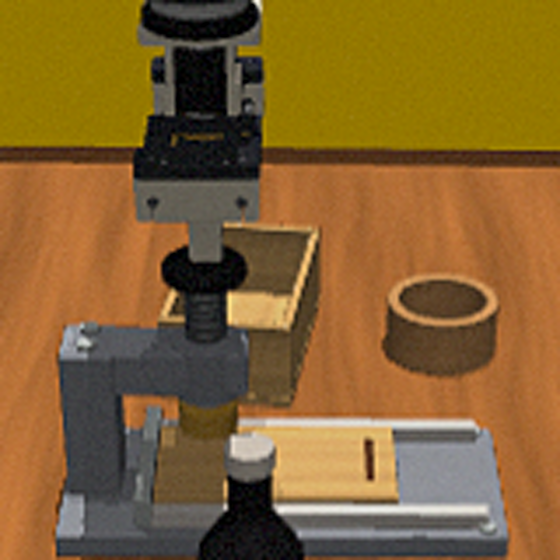

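The closed fingers stand centred just above the knob (crop (205,260)), with the lid at the stop. I press down in small steps.

Emit:
{"method": "apply_moves", "body": {
  "targets": [
    {"travel": [0, 0, 4], "roll": 0, "jaw": 0},
    {"travel": [0, 0, 4], "roll": 0, "jaw": 0},
    {"travel": [0, 0, 4], "roll": 0, "jaw": 0},
    {"travel": [0, 0, 4], "roll": 0, "jaw": 0},
    {"travel": [0, 0, 4], "roll": 0, "jaw": 0},
    {"travel": [0, 0, 4], "roll": 0, "jaw": 0},
    {"travel": [0, 0, 3], "roll": 0, "jaw": 0},
    {"travel": [0, 0, 3], "roll": 0, "jaw": 0},
    {"travel": [0, 0, 2], "roll": 0, "jaw": 0},
    {"travel": [0, 0, 0], "roll": 0, "jaw": 0}
  ]
}}

```text
clock: 8.2
tool_pos: [0.6688, -0.154, 0.2015]
orientation: [-180.0, 0.1, -179.3]
force: [-0.8, 0.4, 8.0]
opening: 0.0001
gripper_force: 4.4
```

Emit:
{"method": "apply_moves", "body": {
  "targets": [
    {"travel": [0, 0, 1], "roll": 0, "jaw": 0},
    {"travel": [0, 0, 1], "roll": 0, "jaw": 0},
    {"travel": [0, 0, 0], "roll": 0, "jaw": 0}
  ]
}}

```text
clock: 8.5
tool_pos: [0.6687, -0.1539, 0.1997]
orientation: [-180.0, 0.1, -179.3]
force: [-1.0, 1.1, 9.3]
opening: 0.0002
gripper_force: 4.6
```

Emit:
{"method": "apply_moves", "body": {
  "targets": [
    {"travel": [0, 0, 1], "roll": 0, "jaw": 0},
    {"travel": [0, 0, 1], "roll": 0, "jaw": 0},
    {"travel": [0, 0, 1], "roll": 0, "jaw": 0},
    {"travel": [0, 0, 1], "roll": 0, "jaw": 0},
    {"travel": [0, 0, 0], "roll": 0, "jaw": 0}
  ]
}}

```text
clock: 9.0
tool_pos: [0.6688, -0.1539, 0.1973]
orientation: [-180.0, 0.1, -179.3]
force: [-6.0, 2.6, 16.5]
opening: 0.0004
gripper_force: 8.2
```

Emit:
{"method": "apply_moves", "body": {
  "targets": [
    {"travel": [0, 0, 1], "roll": 0, "jaw": 0},
    {"travel": [0, 0, 1], "roll": 0, "jaw": 0},
    {"travel": [0, 0, 0.5], "roll": 0, "jaw": 0},
    {"travel": [0, 0, 0], "roll": 0, "jaw": 0},
    {"travel": [0, 0, 0], "roll": 0, "jaw": 0}
  ]
}}

```text
clock: 9.5
tool_pos: [0.6688, -0.154, 0.1972]
orientation: [-179.9, 0.2, -179.3]
force: [-10.7, 5.2, 28.0]
opening: 0.0005
gripper_force: 14.2
```

The die bears firmly: 28 N with the travel stopped at the expected 30 mm. I release straight up.

Emit:
{"method": "apply_moves", "body": {
  "targets": [
    {"travel": [0, 0, -3], "roll": 0, "jaw": 0},
    {"travel": [0, 0, -5], "roll": 0, "jaw": 0},
    {"travel": [0, 0, -6], "roll": 0, "jaw": 0},
    {"travel": [0, 0, -8], "roll": 0, "jaw": 0},
    {"travel": [0, 0, -10], "roll": 0, "jaw": 0},
    {"travel": [0, 0, -15], "roll": 0, "jaw": 0},
    {"travel": [0, 0, -25], "roll": 0, "jaw": 0},
    {"travel": [0, 0, -25], "roll": 0, "jaw": 0},
    {"travel": [0, 0, 0], "roll": 0, "jaw": 0},
    {"travel": [0, 0, 0], "roll": 0, "jaw": 0}
  ]
}}

```text
clock: 10.5
tool_pos: [0.6684, -0.1538, 0.2896]
orientation: [180.0, 0.0, -179.4]
force: [-0.3, -1.1, -0.4]
opening: 0.0003
gripper_force: 0.0
```

Run:
```python
from h import *
print(ctrl.get_obs()["tool_pos"],ctrl.get_obs()["force"])
a=ctrl.snapshot("side")[:,:,::-1]
cv2.imwrite("pics/chk3.png",cv2.resize(a[60:220,230:390],None,fx=3.5,fy=3.5,interpolation=2))
```

```text
[ 0.66841951 -0.15375809  0.28958666] [-0.32597882 -1.11435306 -0.4077138 ]
```

View pics/chk3.png

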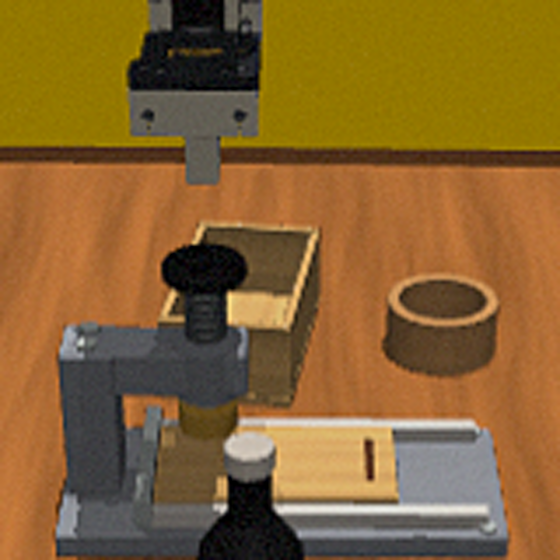

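The plunger is back up (knob at crop (205,268), same as before pressing). The lid is still at the stop with its near end at crop x≈397, unchanged, and the gripper is clear. I hand the job in.

```bash
python3 -c "
from plant import ctrl
print(ctrl.close_job())"
```

```text
the job is handed in; nothing more can be done
None
```

The lid was slid home against the stop and embossed with the die bearing at about 28 N, the plunger sprang back up, and the job was handed in at about 10.5 s with the gripper clear; the hand-in call gave no verdict.

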